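Unclamp the lint filter and slide it to the drying end

ROBOT

A 6-joint arm with a two-finger parallel gripper is mounted at the origin on the work surface. World frame = base frame: x ahead of the robot, y to its left, z up, the work surface at z = 0. Lengths are in m, angles in rad, forces in N, time in s.
With the tool pointing down it reaches from about 0.35 to 0.975 m from the base axis. Payload 4.9 kg.
Tool frame: the origin (TCP) lies at the very end of the fingers, on their centre line; the grasp point (between the pads) lies 19 mm behind it; z points along the fingers, y is the direction in which the jaws open and shut (so a half turn about z gives the same grasp; the last joint's range is limited). The gripper opens to 85 mm and grips with 20 to 120 N. Pads are 22 mm wide; open, the fingers measure 114 mm over their backs; the gripper's body (76 mm by 85 mm) begins 54 mm behind the grasp point. The pads swing forward as they close: fully open they stand 13 mm farther back than shut.
Start: joints at [-1.367, 0.053, 1.613, -0, 1.476, -0.119], TCP at [0.198, -0.593, 0.231] pointing down, gripper open.
Joint ranges: [-3.01, 3.01], [-1.01, 2.22], [0.06, 2.58], [-1.02, 4.17], [0.09, 2.62], [-3.14, 3.14]. Speed limits (rad/s): [2.57, 2.57, 3.14, 3.14, 3.14, 3.14].

INTERFACE

Orientations are given as a rotation vector (axis times angle).
In Python, from station import sensors, optics, ticket gives the robot as it stands.
- The arm moves only by the tool move_arm, never from a script. Its argument "plan" is text: rows parted by semicolons, each of 5 numbers parted by spaces: the shift along the tool's x, y, z in m, then the turn about the tool's z in rad, then the closure in counts, from 0 (fully open) to 255 (shut). In form: dx dy dz turn grip; .... A call has 1 to 12 rows; each row is the pose to reach, as a shift and turn from the pose measured when the call began, along the tool's axes at that moment; what a row does not reach only later rows make up. A row lasts 1/8 s, in which the tool goes at most 62.5 mm and 10.7 degrees, less where a joint would pass 70% of its speed; a pose out of reach is approached as far as the arm can. A call with a gripper value outside its range is refused whole. The fingers move at their own pace and stop on an object; "force" is the grip in N (left out, the last holds). Time passes only in rows, so rows that repeat a pose let the fingers close. It gives the time, the measured TCP pose, the force and the opening at its end, in the units of the state.
- sensors.get_obs(): the state, without advancing time (a new reading comes with each control period).
- optics.get_image(name): name is "side" or "top" or "wrist"; returns (picture, depth): 400x640x3 uint8, blue, green, red; 400x640 float32, m along the optical axis (not along the pixel's ray), 0 where there is no reading.
- optics.camera_model(name): a dict with "K" (3x3 intrinsics, pixels), "extrinsics" (4x4, takes a point from camera to world coordinates); the wrist camera has in their place "mount" (4x4, takes a point from camera to tool coordinates, whose origin is the TCP and whose axes are the flange's). Camera axes: x right, y down, z forward; pixel columns grow to the right and rows downward; lengths in m; the calibration is good to about 2 mm. A picture is of the moment at which its call begins: read the wrist's pose just before it. camera_model takes no time and is no camera call.
- ticket.finish_job(): hands the job in, once; it reports no verdict.
The state is a dict: "t": time; "q": joint angles; "dq": joint speeds; "effort": joint torques, N m; "tool_pos": TCP position; "tool_rot": TCP orientation; "contact_force": force on the tool from outside, world axes, zero at the start; "wrist_torque": the same for the moment, N m; "opening": finger opening in m.
Only numpy, scipy, OpenCV 4.12 (cv2) and the standard library are available. Lean on these libraries where they do the work, as an engineer would, in place of code of your own. Each camera call takes 0.05 s, during which the arm holds its last target. There are 200 camera calls.

TASK

The dryer's white lint filter is still clamped on the cleaning stand. Raise the red spring-loaded hold-down arm by its black bar until it swings past its balance point and stays open by itself; only then slide the filter along the channel, without lifting it out, until it rests against the yellow stop, pressing it on gently. Leave the arm open and the things around the stand where they are.

Things in the scene. Friction and masses are not known exactly. Their poses are not given: they have to be found in the camera images.
- stand: Fixed grey stand, 150 x 430 mm. Origin: centre of its underside; x away from the robot, y along its channel. Channel: floor 10 mm high, 116 mm wide, open at both ends (y = +-215 mm); rails' tops 24 mm high. The +y half is the clamping place, the -y half (blue floor) the drying end. Steel hinge bracket and spring on the far side: x = 65 to 130, y = 55 to 132 mm, 66 mm high.
- holddown (a joint): Angle (rad) of the red arm: about 0 with its rubber pad on the filter, grows as the bar is pushed up and away from the robot, 1.75 at the open stop (bar leaning back behind the hinge). Over-centre spring: presses the arm down below about 1.05 rad, throws it open and keeps it open above. Pushing the bar level away from the robot takes about 6 N at first, ever less towards the balance point.
- hinge (a point): Middle of the arm's hinge axis, fixed in the stand's frame at x = 95, y = 85, z = 56 mm; the axis runs along the stand's y.
- bar (a point): Centre of the black round bar (13 mm thick, 90 mm long, along the stand's y) that tops the arm. Arm down: 150 mm in front of the hinge (robot's side) and 105 mm above it, 161 mm above the worktop, free in front and on top: push its front with closed fingers and follow its arc round the hinge, or pinch it from above. An 11 mm rod slopes from its middle down to the arm's level strip (30 mm wide).
- filter: White filter cassette, a flat block 110 (x, across the channel) x 140 (y, along it) x 26 mm high with two dark mesh windows on top, 0.2 to 0.45 kg. Origin: centre of its underside; axes as the stand's. It lies on the channel floor (top 36 mm above the worktop), 3 mm play to each rail, at first under the arm's pad. Its +y end can be pushed at.
- stop: Yellow stop block with a black screw head, fixed across the channel in the drying end, 114 (x) x 20 (y) x 24 mm high. Origin: centre of its underside, on the channel floor; axes as the stand's. The filter comes against its face 10 mm to +y of the origin. Its place along the channel varies.
- detergent: Blue bottle, 70 mm across, 190 mm high, bystander. Origin: centre of its underside.
- measuring_cup: White cup, 72 mm across, 70 mm high, bystander. Origin: centre of its underside.
- lint_brush: Hand brush lying on the worktop, bystander.
- peg_tray: Grey open tray, 150 x 110 x 50 mm, bystander. Origin: centre of its underside.
There are look-alikes about, which are no part of the job. Several things have the shape of the filter; the one meant has the colours described above.

How it is judged:
By the outcome, as a careful person would: the job done as asked, in the order asked, and still so for the second after the job is handed in, with the robot touching nothing.
It also fails if it takes over 51 s, if anything falls off the work surface, if the arm or the gripper's body presses on something with over 40 N, if the wrist force passes 120 N, or if a joint passes its speed limit or range.

## Working session

There is one attempt and no reset: what is moved stays moved. The work goes in short steps, Python scripts to look and compute and a tool call to move; the robot and the scene stay as the last step left them, time stands still between calls to the robot, and variables do not carry over. Pictures are saved under pics/ and viewed, about 8 in all and at most 12, crops included, and the job is handed in when it is done.

Besides the shell and the picture viewer there is one more tool, called after ">>>" by a JSON object that holds its "fn" and its "kwargs". move_arm: Moves the arm, as the interface text tells. Its arguments: {"type":"object","properties":{"plan":{"type":"string"},"force":{"type":"number"}},"required":["plan"]}

```bash
mkdir -p pics; cat > h.py <<'E'
import numpy as np, cv2
from scipy.spatial.transform import Rotation as R
from station import sensors, optics, ticket
def grab(n):
    o=sensors.get_obs(); im,d=optics.get_image(n); m=optics.camera_model(n)
    if 'extrinsics' in m: E=np.array(m['extrinsics'])
    else:
        T=np.eye(4);T[:3,:3]=R.from_rotvec(o['tool_rot']).as_matrix();T[:3,3]=o['tool_pos'];E=T@np.array(m['mount'])
    K=np.array(m['K']);v,u=np.mgrid[:400,:640]
    P=np.stack([(u-K[0,2])/K[0,0]*d,(v-K[1,2])/K[1,1]*d,d],-1)@E[:3,:3].T+E[:3,3]
    P[d==0]=np.nan
    np.savez('%s.npz'%n,im=im,P=P,K=K,E=E)
    return im,P
E
python3 - <<'E'
from h import *
o=sensors.get_obs();print({k:np.round(v,3) for k,v in o.items()})
print(R.from_rotvec(o['tool_rot']).as_matrix().round(3))
for n in('top','side'):
    im,P=grab(n);cv2.imwrite(f'pics/{n}0.png',im)
E
```

```text
{'t': np.float64(0.0), 'q': array([-1.367,  0.053,  1.614,  0.   ,  1.476, -0.119]), 'dq': array([ 0.001,  0.002,  0.001, -0.   ,  0.001,  0.002]), 'effort': array([-1.0000e-03, -3.9368e+01, -3.7018e+01, -0.0000e+00,  7.0000e-03,
        0.0000e+00]), 'tool_pos': array([ 0.198, -0.592,  0.23 ]), 'tool_rot': array([-3.099, -0.505,  0.   ]), 'contact_force': array([ 0.092,  0.549, -0.624]), 'wrist_torque': array([-0.014,  0.01 , -0.063]), 'opening': np.float64(0.085)}
[[ 0.948  0.317 -0.   ]
 [ 0.317 -0.948  0.002]
 [ 0.    -0.002 -1.   ]]
```

View pics/top0.png

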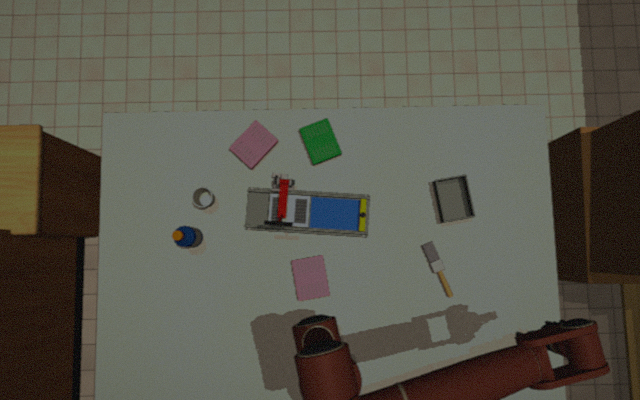

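View pics/side0.png

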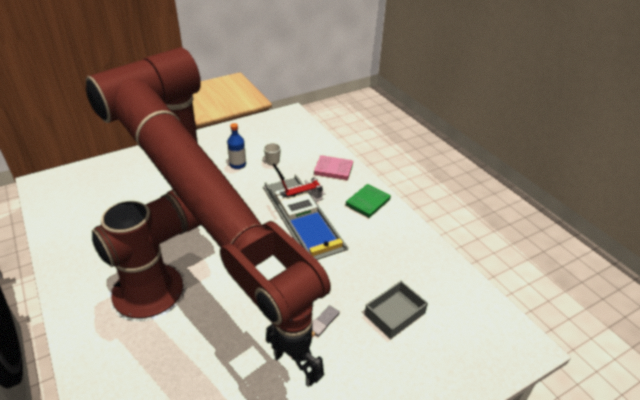

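The top view shows the stand at px (247–369, 188–237). The yellow stop is at (363,214), the white filter at about (290,211), the black bar at (278,224) and the hinge at (283,182). Next I measure the stand from depth and colour.

```bash
python3 - <<'E'
from h import *
z=np.load('top.npz');im=z['im'];P=z['P']
sub=np.zeros((400,640),bool);sub[180:245,238:378]=1
s=sub&(P[...,2]>.005)&(P[...,2]<.05)
r=cv2.minAreaRect((P[s][:,:2]*1000).astype(np.float32));print('stand',r,cv2.boxPoints(r).round(0).tolist())
h=cv2.cvtColor(im,cv2.COLOR_BGR2HSV)
def rep(n,m):
    m=m&sub;q=P[m];rr=cv2.minAreaRect((q[:,:2]*1000).astype(np.float32));print(n,m.sum(),np.nanmedian(q,0).round(4),rr)
rep('yellow',(h[...,0]>20)&(h[...,0]<35)&(h[...,1]>150)&(h[...,2]>80))
rep('blue',(h[...,0]>95)&(h[...,0]<125)&(h[...,1]>130))
rep('red',((h[...,0]<8)|(h[...,0]>172))&(h[...,1]>150))
rep('bar',(P[...,2]>.14)&(P[...,2]<.2))
w=(h[...,1]<40)&(h[...,2]>150)&(P[...,2]>.025)&(P[...,2]<.05);rep('white',w)
cv2.imwrite('pics/c.png',cv2.resize(im[170:250,225:385],None,fx=5,fy=5,interpolation=cv2.INTER_CUBIC))
E
```

```text
stand ((578.5201416015625, 64.28378295898438), (490.4237976074219, 225.9864501953125), 88.7072982788086) [[460.0, -178.0], [686.0, -183.0], [697.0, 307.0], [471.0, 312.0]]
yellow 151 [ 0.5708 -0.1256  0.0349] ((562.4952392578125, -125.82064056396484), (19.015378952026367, 108.73419189453125), 85.60701751708984)
blue 1444 [ 0.5701 -0.0296  0.0109] ((511.4928283691406, -105.94326782226562), (10.655793190002441, 0.0), -94.0270004272461)
red 328 [0.6197 0.1474 0.0612] ((610.9979858398438, 149.12545776367188), (31.075359344482422, 147.91110229492188), 83.55460357666016)
bar 117 [0.5308 0.154  0.1665] ((533.4224243164062, 154.9912109375), (85.94622039794922, 16.868566513061523), 86.37278747558594)
white 0 [nan nan nan] ((0.0, 0.0), (0.0, 0.0), 0.0)
  return np.nanmean(a, axis, out=out, keepdims=keepdims)
```

View pics/c.png

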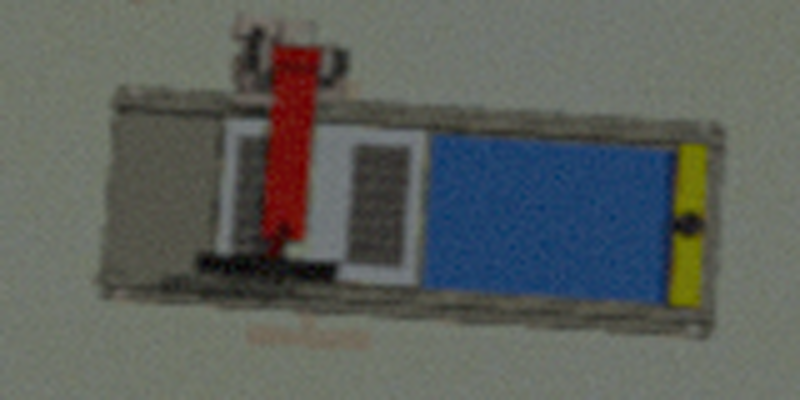

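The crop shows the stand's corners at (115,90), (722,122), (710,335) and (100,293). The filter spans x from about 220 to 422, and the stop's face runs from (676,143) to (668,303). I'll intersect these pixel rays with the known heights.

```bash
cat >> h.py <<'E'
def ray(u,v,zz,n='top'):
    z=np.load('%s.npz'%n);K,E=z['K'],z['E']
    d=E[:3,:3]@np.array([(u-K[0,2])/K[0,0],(v-K[1,2])/K[1,1],1]);c=E[:3,3]
    return c+d*(zz-c[2])/d[2]
E
python3 - <<'E'
from h import *
f=lambda u,v,z:ray(u/5+225-.4,v/5+170-.4,z)
C=np.array([f(*p,.024) for p in[(115,90),(722,122),(710,335),(100,293)]]);print(C.round(4))
c=C.mean(0)[:2];yv=(C[0]+C[3]-C[1]-C[2])[:2];print('len',np.linalg.norm(yv)/2,'wid',np.linalg.norm((C[0]+C[1]-C[2]-C[3])[:2])/2)
yv/=np.linalg.norm(yv);xv=np.array([yv[1],-yv[0]]);print('c',c,'y',yv,'x',xv,'yaw',np.arctan2(xv[1],xv[0]))
S=lambda p:np.array([(p[:2]-c)@xv,(p[:2]-c)@yv]).round(4)
for n,p in dict(fpy1=f(222,120,.036),fpy2=f(216,262,.036),fmy1=f(425,130,.036),fmy2=f(416,283,.036),stop1=f(676,143,.034),stop2=f(668,303,.034),bar=np.array([.5334,.155]),barL=f(197,263,.167),barR=f(336,272,.167)).items():print(n,S(p))
W=lambda x,y:(c+x*xv+y*yv).round(4)
print('hinge',W(.095,.085),'bar',W(-.055,.085))
o=sensors.get_obs();print(o['tool_pos'])
for n in['top']:
    P=np.load('top.npz')['P'];
    for nm,(u,v) in dict(bottle=(184,236),cup=(203,198)).items():print(nm,np.nanmedian(P[v-3:v+4,u-3:u+4].reshape(-1,3),0))
E
```

```text
[[ 0.6663  0.271   0.024 ]
 [ 0.6343 -0.1525  0.024 ]
 [ 0.4861 -0.1393  0.024 ]
 [ 0.5247  0.2822  0.024 ]]
len 0.4239326051568334 wid 0.14544270310613738
c [0.57786187 0.06537143] y [0.08321007 0.99653203] x [ 0.99653203 -0.08321007] yaw -0.08330639535698382
fpy1 [0.0531 0.1347]
fpy2 [-0.0454  0.1317]
fmy1 [ 0.0547 -0.0061]
fmy2 [-0.0515 -0.0067]
stop1 [ 0.0565 -0.1803]
stop2 [-0.0546 -0.1806]
bar [-0.0518  0.0856]
barL [-0.0545  0.1283]
barR [-0.0548  0.0402]
hinge [0.6796 0.1422] bar [0.5301 0.1547]
[ 0.19813805 -0.5921681   0.23018889]
bottle [0.49695694 0.45285821 0.15172977]
cup [0.6355452  0.43157653 0.00574465]
```

Everything matches the given sizes. The filter's −y end is at −0.0065 and the stop's face at −0.180, so the travel is about 174 mm. I'll push the bar from the front at a +28 mm y offset, which keeps the fingers clear of the rod.

```bash
cat >> h.py <<'E'
c=np.array([.57786,.06537]);yv=np.array([.08321,.99653]);xv=np.array([.99653,-.08321])
W=lambda x,y,z:np.r_[c+x*xv+y*yv,z]
def S(p): p=np.array(p);return np.r_[(p[:2]-c)@xv,(p[:2]-c)@yv,p[2]]
def rel(*pts):
    o=sensors.get_obs();Rm=R.from_rotvec(o['tool_rot']).as_matrix()
    print('t',round(float(o['t']),2),'stand',S(o['tool_pos']).round(4),'F',o['contact_force'].round(1),'yaw',np.arctan2(Rm[1,0],Rm[0,0]).round(4),'turn',(np.arctan2(Rm[1,0],Rm[0,0])+.0833).round(4),'op',o['opening'])
    for p in pts:print((Rm.T@(np.array(p)-o['tool_pos'])).round(4))
E
python3 -c "
from h import *
rel([.45,-.25,.23],W(-.11,.113,.2),W(-.11,.113,.142))"
```

```text
t 0.1 stand [-0.3237 -0.6869  0.2302] F [ 0.2 -0.1  0.2] yaw 0.3228 turn 0.4061 op 0.0851318936256718
[ 0.3474 -0.2446  0.0007]
[ 0.5123 -0.6503  0.0315]
[ 0.5123 -0.6502  0.0895]
```

>>> {"fn": "move_arm", "kwargs": {"plan": "0.347 -0.245 0 0.1 255;0.347 -0.245 0 0.2 255;0.347 -0.245 0 0.3 255;0.347 -0.245 0 0.406 255;0.347 -0.245 0 0.406 255;0.347 -0.245 0 0.406 255;0.347 -0.245 0 0.406 255;0.512 -0.650 0.03 0.406 255;0.512 -0.650 0.03 0.406 255;0.512 -0.650 0.03 0.406 255;0.512 -0.650 0.03 0.406 255;0.512 -0.650 0.03 0.406 255", "force": 40}}

```text
t: 1.6
tool_pos: [0.469, 0.0634, 0.2095]
tool_rot: [-3.137, 0.131, 0.0]
contact_force: [0.5, -1.0, -0.4]
opening: 0.0002
```

```bash
python3 -c "
from h import *
rel(W(-.11,.113,.2),W(-.11,.113,.142))"
```

```text
t 1.6 stand [-0.1083 -0.011   0.2095] F [ 0.5 -1.  -0.4] yaw -0.0833 turn -0.0 op 0.0001681242344304969
[-0.0017 -0.124   0.0097]
[-0.0017 -0.1239  0.0677]
```

Tool axes now match the stand: x is stand x, y is −stand y, z is down.

>>> {"fn": "move_arm", "kwargs": {"plan": "-0.002 -0.06 0.01 0 255;-0.002 -0.124 0.01 0 255;-0.002 -0.124 0.01 0 255;-0.002 -0.124 0.068 0 255;-0.002 -0.124 0.068 0 255;-0.002 -0.124 0.068 0 255"}}

```text
t: 2.35
tool_pos: [0.4779, 0.1866, 0.1428]
tool_rot: [-3.137, 0.133, -0.001]
contact_force: [-0.1, 0.0, 0.8]
opening: -0.0001
```

```bash
python3 - <<'E'
from h import *
h=np.array([.095,.056]);r=.1831;a0=np.arctan2(.105,.150)
pts=[]
for th in [0,.15,.3,.45,.6,.75,.9,1.05,1.15,1.2]:
    a=a0+th;bx=h[0]-r*np.cos(a);bz=h[1]+r*np.sin(a)
    pts.append(W(bx-.0175,.113,bz-.018))
rel(*pts)
im,P=grab('wrist');cv2.imwrite('pics/w1.png',im)
E
```

```text
t 2.35 stand [-0.1097  0.1125  0.1428] F [-0.1  0.   0.8] yaw -0.0846 turn -0.0013 op -0.00012698943461544003
[ 0.0372 -0.0005 -0.0002]
[ 0.0546 -0.0006 -0.0214]
[ 0.075  -0.0007 -0.0398]
[ 0.0979 -0.0007 -0.0549]
[ 0.1228 -0.0008 -0.0665]
[ 0.1491 -0.0008 -0.0742]
[ 0.1763 -0.0009 -0.0779]
[ 0.2037 -0.0009 -0.0774]
[ 0.2218 -0.0009 -0.0749]
[ 0.2308 -0.0009 -0.0729]
```

View pics/w1.png

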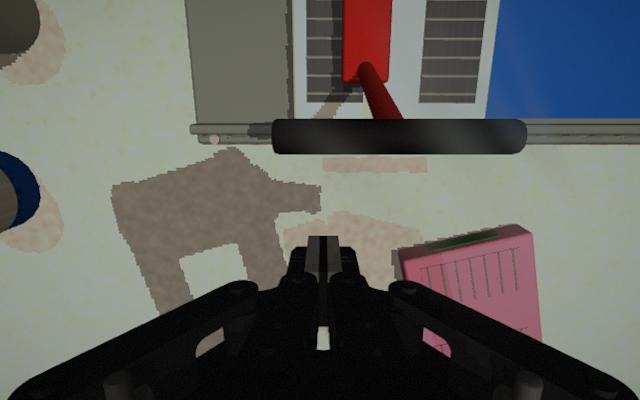

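The wrist view shows the bar (px 273–525, row 136) straight ahead. The fingers (column 322) are left of the rod (column 390), as intended. Now I push along the arc.

>>> {"fn": "move_arm", "kwargs": {"plan": "0.025 0 0 0 255;0.037 0 0 0 255;0.046 0 -0.01 0 255;0.055 0 -0.021 0 255;0.065 0 -0.031 0 255;0.075 0 -0.040 0 255;0.086 0 -0.048 0 255;0.098 0 -0.055 0 255;0.110 0 -0.061 0 255;0.123 0 -0.066 0 255"}}

```text
t: 3.65
tool_pos: [0.6017, 0.1764, 0.2122]
tool_rot: [-3.136, 0.133, -0.006]
contact_force: [-2.3, 0.3, 1.8]
opening: 0.0003
```

```bash
python3 - <<'E'
from h import *
rel()
im,P=grab('wrist');cv2.imwrite('pics/w2.png',im)
E
```

```text
t 3.65 stand [0.0145 0.1126 0.2122] F [-2.3  0.3  1.8] yaw -0.0845 turn -0.0012 op 0.00031996706742414525
```

View pics/w2.png

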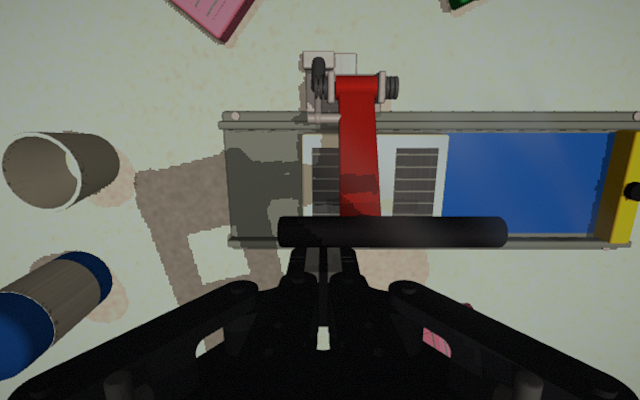

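The bar is riding on the fingertips and the arm has risen to about 0.6 rad with 2.3 N of push. I continue past the balance point and then back off.

>>> {"fn": "move_arm", "kwargs": {"plan": "0.012 0 -0.003 0 255;0.025 0 -0.005 0 255;0.038 0 -0.008 0 255;0.052 0 -0.009 0 255;0.065 0 -0.009 0 255;0.079 0 -0.008 0 255;0.090 0 -0.007 0 255;0.100 0 -0.006 0 255;0.110 0 -0.004 0 255;0.110 0 -0.004 0 255;0.06 0 -0.01 0 255;0.02 0 -0.01 0 255"}}

```text
t: 5.2
tool_pos: [0.6221, 0.1746, 0.2228]
tool_rot: [-3.135, 0.134, -0.01]
contact_force: [0.7, -0.2, 1.0]
opening: -0.0001
```

```bash
python3 - <<'E'
from h import *
im,P=grab('wrist');cv2.imwrite('pics/w3.png',im)
rel(W(-.01,.2,.22),W(0,.2,.022))
E
```

```text
t 5.25 stand [0.0303 0.1129 0.2217] F [ 0.5  2.3 -1.5] yaw -0.0835 turn -0.0002 op -2.2082552172156696e-06
[-0.0403 -0.087   0.0019]
[-0.0305 -0.0864  0.1999]
```

View pics/w3.png

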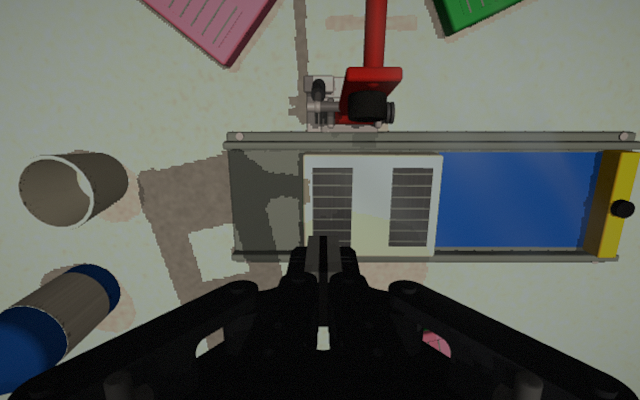

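The arm stands open: the red strip is upright behind the filter (px 372,85) and the filter is free. I cross-check the travel with this wrist picture while moving over the +y end.

```bash
python3 - <<'E'
from h import *
for n,u,v,z in[('f+y',304,157,.036),('f-y',441,157,.036),('f-y near',435,252,.036),('stop far',608,153,.034),('stop near',597,254,.034)]:
    print(n,S(ray(u,v,z,'wrist')).round(4))
rel(W(0,.178,.22),W(0,.178,.022))
E
```

```text
f+y [0.0526 0.1321 0.036 ]
f-y [ 0.0524 -0.0034  0.036 ]
f-y near [-0.0494 -0.006   0.036 ]
stop far [ 0.0558 -0.1687  0.034 ]
stop near [-0.0527 -0.1804  0.034 ]
t 5.25 stand [0.0303 0.1129 0.2217] F [ 0.5  2.3 -1.5] yaw -0.0835 turn -0.0002 op -2.2082552172156696e-06
[-0.0303 -0.065   0.0019]
[-0.0305 -0.0644  0.1999]
```

>>> {"fn": "move_arm", "kwargs": {"plan": "-0.03 -0.04 0 0 255;-0.03 -0.065 0.02 0 255;-0.03 -0.065 0.07 0 255;-0.03 -0.065 0.12 0 255;-0.03 -0.065 0.17 0 255;-0.03 -0.065 0.19 0 255;-0.03 -0.065 0.2 0 255;-0.03 -0.065 0.2 0 255"}}

```text
t: 6.25
tool_pos: [0.5941, 0.2435, 0.023]
tool_rot: [-3.135, 0.131, -0.004]
contact_force: [-0.5, 0.1, 0.5]
opening: 0.0002
```

```bash
python3 - <<'E'
from h import *
rel(W(0,.149,.022),W(0,-.0255,.022))
E
```

```text
t 6.25 stand [0.0014 0.1789 0.023 ] F [-0.5  0.1  0.5] yaw -0.0835 turn -0.0002 op 0.00022468806504984782
[-0.0013  0.0299  0.0009]
[-0.0013  0.2044  0.0003]
```

>>> {"fn": "move_arm", "kwargs": {"plan": "-0.001 0.02 0 0 255;-0.001 0.03 0 0 255;-0.001 0.042 0 0 255;-0.001 0.056 0 0 255;-0.001 0.070 0 0 255;-0.001 0.085 0 0 255;-0.001 0.100 0 0 255;-0.001 0.115 0 0 255;-0.001 0.130 0 0 255;-0.001 0.145 0 0 255;-0.001 0.158 0 0 255;-0.001 0.168 0 0 255"}}

```text
t: 7.75
tool_pos: [0.5789, 0.0753, 0.0223]
tool_rot: [-3.135, 0.131, -0.003]
contact_force: [0.0, 2.7, 3.4]
opening: -0.0001
```

```bash
python3 - <<'E'
from h import *
im,P=grab('wrist');cv2.imwrite('pics/w4.png',im)
rel(W(0,-.0255,.022))
E
```

```text
t 7.8 stand [0.0001 0.0088 0.022 ] F [ 0.1 -0.3  0.7] yaw -0.0841 turn -0.0008 op 0.000317357708546252
[-0.      0.0343 -0.    ]
```

View pics/w4.png

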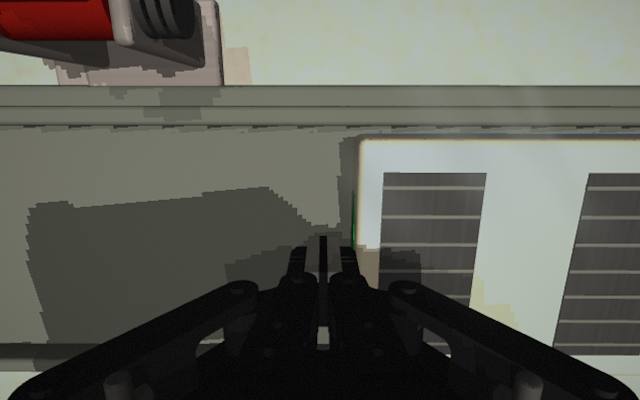

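The filter's +y edge (px 358) is tight against the fingers and lies straight between the rails. About 34 mm remains, and I slow down for it.

>>> {"fn": "move_arm", "kwargs": {"plan": "0 0.010 0 0 255;0 0.018 0 0 255;0 0.024 0 0 255;0 0.027 0 0 255;0 0.029 0 0 255;0 0.030 0 0 255;0 0.031 0 0 255"}}

```text
t: 8.68
tool_pos: [0.5759, 0.0433, 0.0218]
tool_rot: [-3.137, 0.132, -0.002]
contact_force: [1.5, 1.8, 0.7]
opening: 0.0002
```

```bash
python3 -c "
from h import *
rel(W(0,-.0255,.022))"
```

```text
t 8.68 stand [-0.0001 -0.0222  0.0218] F [1.5 1.8 0.7] yaw -0.0838 turn -0.0005 op 0.0001802786158659246
[ 0.0001  0.0033 -0.0002]
```

Not touching yet (1.8 N is just friction), so I take 1 mm steps.

>>> {"fn": "move_arm", "kwargs": {"plan": "0 0.001 0 0 255;0 0.002 0 0 255;0 0.003 0 0 255"}}

```text
t: 9.05
tool_pos: [0.5756, 0.0403, 0.0218]
tool_rot: [-3.137, 0.131, -0.002]
contact_force: [-0.6, 3.0, 1.5]
opening: 0.0
```

>>> {"fn": "move_arm", "kwargs": {"plan": "0 0.001 0 0 255;0 0.002 0 0 255"}}

```text
t: 9.3
tool_pos: [0.5755, 0.0382, 0.0218]
tool_rot: [-3.137, 0.131, -0.002]
contact_force: [0.6, 2.3, 1.5]
opening: 0.0001
```

>>> {"fn": "move_arm", "kwargs": {"plan": "0 0.001 0 0 255;0 0.002 0 0 255"}}

```text
t: 9.55
tool_pos: [0.5753, 0.0377, 0.0218]
tool_rot: [-3.133, 0.133, -0.002]
contact_force: [0.9, 10.0, 1.0]
opening: -0.0001
```

```bash
python3 - <<'E'
from h import *
im,P=grab('top');cv2.imwrite('pics/t5.png',cv2.resize(im[170:250,225:385],None,fx=5,fy=5,interpolation=cv2.INTER_CUBIC))
rel()
E
```

```text
t 9.6 stand [-0.0002 -0.0277  0.0218] F [-0.3  8.9  0.7] yaw -0.0844 turn -0.0011 op -0.00020135670784052735
```

View pics/t5.png

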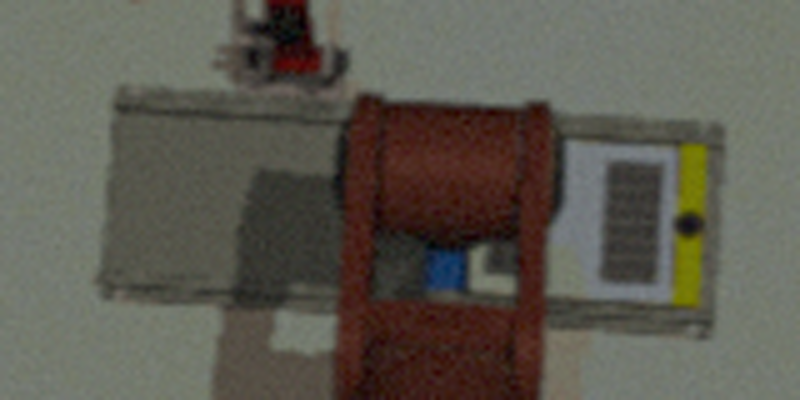

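The force jumped to 10 N and motion stalled. The top view shows the white edge flush with the yellow stop (column 675). I back off and rise clear.

>>> {"fn": "move_arm", "kwargs": {"plan": "0 -0.008 0 0 255;0 -0.02 0 0 255;0 -0.02 -0.03 0 255;0 -0.02 -0.09 0 255;-0.02 -0.02 -0.15 0 255;-0.08 0.02 -0.2 0 255;-0.14 0.06 -0.22 0 255;-0.14 0.12 -0.22 0 255;-0.14 0.18 -0.22 0 255;-0.14 0.24 -0.22 0 255;-0.14 0.26 -0.22 0 255;-0.14 0.26 -0.22 0 255"}}

```text
t: 11.1
tool_pos: [0.413, -0.2126, 0.24]
tool_rot: [-3.133, 0.139, -0.0]
contact_force: [-0.7, 1.3, 0.6]
opening: 0.0004
```

```bash
python3 - <<'E'
from h import *
im,P=grab('top');cv2.imwrite('pics/t6.png',cv2.resize(im[110:310,160:480],None,fx=2.5,fy=2.5,interpolation=cv2.INTER_CUBIC))
rel()
E
```

```text
t 11.15 stand [-0.141  -0.2894  0.2399] F [ 0.3  0.2 -0.2] yaw -0.0866 turn -0.0033 op -0.0001168439827975599
```

View pics/t6.png

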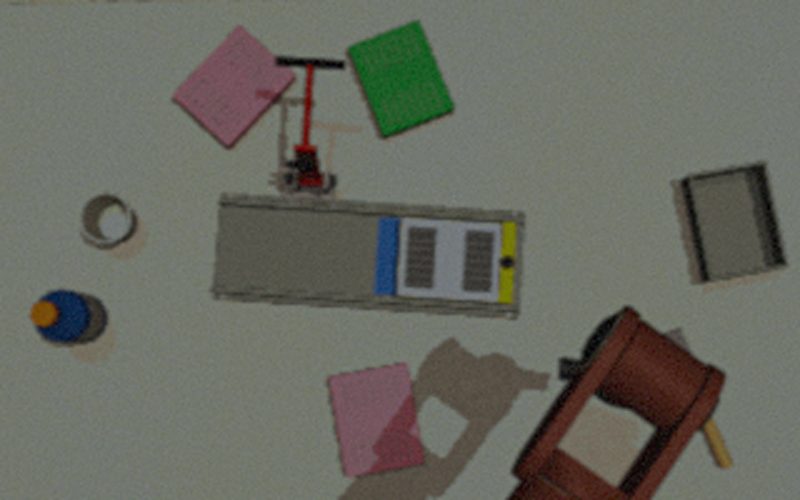

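The filter lies flat against the stop (edge at 499,258), the arm is leaning open (bar at 310,62), and the bystanders are in place. The robot is clear, so I hand in.

```bash
python3 -c "
from station import ticket
print(ticket.finish_job())"
```

```text
the job is handed in; nothing more can be done
None
```

The filter is resting against the yellow stop and the hold-down arm is standing open by itself. I handed the job in at about 11 s of robot time.

- **Hold-down arm:** I pushed the black bar's front with closed fingers along its arc, past the balance point, until the spring threw the arm open. I saw it open before touching the filter, and it was still open in the last top view.
- **Filter:** I pushed it along the channel from its +y end, slowing to 1 mm steps. The force rose from about 2–3 N to 10 N and the motion stalled, which showed it was on the stop.
- **Last checks:** After backing off, the top view showed the filter flush with the stop and lying in the channel. The bottle, cup, tray and look-alikes looked unmoved. The brush was partly hidden by the robot in that view. The robot was touching nothing, with its force reading near zero.
- **Disagreements:** Contact came about 2 mm further along than I had measured, within the calibration error. An earlier wrist reading of the stop's far edge was about 12 mm off (−0.169 against −0.180 m). I ignored it because the top view and the near edge agreed, and contact came at about their position.

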